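# Shut the die drawer and hold up its padlock, opened, for locking

### The arm

A 6-joint arm with a two-finger parallel gripper is mounted at the origin on the work surface. World frame = base frame: x ahead of the robot, y to its left, z up, the work surface at z = 0. Lengths are in m, angles in rad, forces in N, time in s.
With the tool pointing down it reaches from about 0.35 to 0.775 m from the base axis. Payload 5.5 kg.
Tool frame: the origin (TCP) lies midway between the tips of the shut fingers; the grasp point (between the pads) lies 19 mm behind it; z points along the fingers, x is the direction in which the jaws open and shut, and the axes are right-handed (so a half turn about z gives the same grasp; the last joint's range is limited). The gripper opens to 85 mm and grips with 20 to 120 N. Pads are 22 mm wide; open, the fingers measure 114 mm over their backs; the gripper's body (76 mm by 85 mm) begins 54 mm behind the grasp point. The pads swing forward as they close: fully open they stand 13 mm farther back than shut.
Start: joints at [0.994, 0.313, 0.046, 1.304, 0, 1.431], TCP at [0.243, 0.521, 0.202] pointing down, gripper open.
Joint ranges: [-2.76, 2.76], [-0.86, 1.69], [-1.03, 1.26], [-2.2, 2.34], [-1.47, 1.5], [-3.14, 3.14]. Speed limits (rad/s): [2.57, 2.57, 3.14, 3.14, 3.14, 3.14].

### API

Orientations are given as a unit quaternion [w, x, y, z].
In Python, from workcell import env gives the robot as it stands. The module is installed in compiled form; this text tells all that it offers.
- The arm moves only by the tool apply_moves, never from a script. Its argument "moves" is a list of rows, each a list of 3 entries, a list of its own where there are three numbers: the shift along the tool's x, y, z in cm, then the turn about the tool's z in degrees, then the opening, from 0 (shut) to 1 (fully open). In form: [[[x, y, z], yaw, gripper], ...]. A call has exactly 10 rows; each row is the pose to reach, as a shift and turn from the pose commanded when the call began, along the tool's axes at that moment; what a row does not reach only later rows make up. A row lasts 1/8 s, in which the tool goes at most 62.5 mm and 10.7 degrees, less where a joint would pass 70% of its speed; a pose out of reach is approached as far as the arm can. A call with a gripper value outside its range is refused whole. The fingers move at their own pace and stop on an object; "squeeze" is the grip in N (left out, the last holds). Time passes only in rows, so rows that repeat a pose let the fingers close, or fill a call up. It gives the time, the measured TCP pose, the force and the opening at its end, in the units of the state.
- env.get_state(): the state, without advancing time (a new reading comes with each control period).
- env.read_camera(name): name is "side" or "top" or "wrist"; returns a dict with "pixels" (480x640x3 uint8, red, green, blue), "fov_y" (degrees; the focal length in pixels is half the picture's height over the tangent of half this angle, whatever the lens; pixels are square), "cx", "cy" (the principal point, pixels), "world_from_camera" (4x4, takes a point from camera to world coordinates); the wrist camera has in their place "hand_eye" (4x4, takes a point from camera to tool coordinates, whose origin is the TCP and whose axes are the tool frame's). Camera axes: x right, y down, z forward; pixel columns grow to the right and rows downward; lengths in m; the calibration is good to about 2 mm. A picture is of the moment at which its call begins: read the wrist's pose just before it. There is no depth.
- env.hand_in(): hands the job in, once; it reports no verdict.
The state is a dict: "clock": time; "joint_pos": joint angles; "qvel": joint speeds; "tau": joint torques, N m; "tcp_pos": TCP position; "orientation": TCP orientation; "wrist_force": force on the tool from outside, world axes, zero at the start; "ft_torque": the same for the moment, N m; "finger_gap": finger opening in m.
Only numpy, scipy, OpenCV 4.12 (cv2) and the standard library are available. Lean on these libraries where they do the work, as an engineer would, in place of code of your own. Each camera call takes 0.05 s, during which the arm holds its last target.

### The job

First push the open die drawer fully home until it snaps in, so that the staple stands through its hasp. Then turn the padlock's dial clockwise, over its clicks, until the pointer meets the long index mark at the shackle and the shackle springs out a little, and pull the shackle fully open. Finish while holding the open padlock in the gripper: lifted free and held still, its body at least 12 cm above the bench and within about 15 cm (seen from above) of the staple, touching nothing else; leave the outsole, tape roll and tin where they are.

Things in the scene. Friction and masses are not known exactly. Their poses are not given: they have to be found in the camera images.
- cabinet: Grey steel cabinet fixed on the bench, 240 mm deep (x), 270 wide (y), 105 high. Origin: centre of its underside. Its front faces its own -x, at x = -120 mm; its yaw varies a little.
- drawer (a joint): How far the cabinet's drawer is open, m: 0 fully home, up to 0.15; it slides out along the cabinet's -x. About 1 N of friction, a spring catch that resists with about 8 N between 11 and 5 mm open and then snaps the drawer home and keeps it there.
- drawer_face (a point): Point on the outer face of the drawer's front panel, midway along its width, 75 mm above the bench; moves with the drawer. The panel is 206 mm wide and spans heights 11 to 94 mm, 12 mm thick; plain here, flat, facing the cabinet's -x: push it towards the cabinet's +x. A low bar pull stands out 18 mm from it at height 35 mm.
- staple (a point): Outermost point of the steel staple (a loop of 6 mm wire) that stands 29 mm out of the cabinet's front beside the drawer, 62 mm above the bench, for the padlock. The drawer's slotted hasp strap passes over it when the drawer is home.
- nest: Aluminium block fixed on the bench, 76 (x) by 104 (y) by 40 mm high, with a rim 12 mm higher round the padlock lying in it (about 2 mm play); the rim is open between two corner posts at its -x side, where the shackle sticks out. Origin: centre of its underside. It holds the lock against turning and pulling; the lock lifts straight up out of it.
- lock: Loose brass padlock lying in the nest, dial up, about 0.4 kg in all: body 60 (x) by 80 (y) by 30 mm thick. Origin: centre of the body's underside, 40 mm above the bench at the start. The shackle sticks out along its own -x; z is up.
- dial (a joint): Dial angle, rad; grows clockwise seen from above; range -1.7 to 1.2. At 0 the pointer shows at the long index mark (the lock's -x, towards the shackle); within 0.2 of that the shackle springs out and then keeps the dial from turning on (it gets stiff). Starts between -1.4 and -0.65. Clicks (resting dips) at -1.18 and -0.74; up to about 0.15 N m to turn it over the bumps between.
- dial_grip (a point): On the dial's axis at mid-height of its grip bar, 89 mm above the bench at the start. The steel bar is 13 mm wide, 36 long, 20 high (top at 97 mm), on a disc 42 mm across whose top is at 77 mm. It lies along the pointer: at dial 0 along the lock's x. The pointer end is a narrow nose reaching just past the disc's rim, with a white line; the other end is square and plain.
- shackle (a joint): How far the shackle is out, m: between about -0.002 and 0.001 while locked (it rides over the dial's clicks), about 0.003 to 0.006 when it has sprung out at the dial's index, 0.016 fully open (end stop). Pulled along the lock's -x with 3 N or less once sprung; it stays where it is left.
- shackle_bar (a point): Middle of the shackle's straight cross-bar: round steel, 9 mm diameter, axis along the lock's y, 34 mm straight; 55 mm above the bench at the start, nothing but the bench below it. It lies 70.5 mm along -x from the lock's origin when shut (86.5 open), with 36 mm free between bar and lock body and 41 mm between the two legs, so that fingers can pinch it from above along the lock's x.
- outsole: Loose black rubber outsole, 230 by 84 by 18 mm, lying on the bench, origin at the centre of its underside: leave alone.
- tape_roll: Loose brown roll of tape lying flat, 96 mm across, 40 high, origin at the centre of its underside: leave alone.
- cement_tin: Loose bare metal tin, 72 mm across, 75 high, standing, origin at the centre of its underside: leave alone.
Mind the look-alikes: they are no part of the job. What is shaped like the lock but green or turquoise is not meant.

How it is judged:
By the outcome, as a careful person would: the job done as asked, in the order asked, and still so for the second after the job is handed in, while the arm keeps its last pose, push and grip.
It also fails if it takes over 70 s, if anything falls off the work surface, if the arm or the gripper's body presses on something with over 40 N, if the wrist force passes 120 N, or if a joint passes its speed limit or range.

## Working session

There is one attempt and no reset: what is moved stays moved. The work goes in short steps, Python scripts to look and compute and a tool call to move; the robot and the scene stay as the last step left them, time stands still between calls to the robot, and variables do not carry over. Pictures are saved under pics/ and viewed, and the job is handed in when it is done.

Besides the shell and the picture viewer there is one more tool, called after "Emit:" as name(argument=value, ...), one argument or row to a line, values as JSON. apply_moves: Moves the arm, as the interface text tells. Its arguments: {"type":"object","properties":{"moves":{"type":"array","items":{"type":"array"}},"squeeze":{"type":"number"}},"required":["moves"]}

```bash
mkdir -p pics; cat > h.py <<'E'
import numpy as np, cv2
from workcell import env
from scipy.spatial.transform import Rotation as R
def st():
    s=env.get_state(); return s
def T_tool(s):
    q=s['orientation']; T=np.eye(4); T[:3,:3]=R.from_quat([q[1],q[2],q[3],q[0]]).as_matrix(); T[:3,3]=s['tcp_pos']; return T
def cam(name):
    s=env.get_state(); d=env.read_camera(name)
    d['T']=T_tool(s)@np.array(d['hand_eye']) if name=='wrist' else np.array(d['world_from_camera'])
    d['f']=240/np.tan(np.radians(d['fov_y'])/2); return d
def ray(d,u,v):
    r=d['T'][:3,:3]@np.array([(u-d['cx'])/d['f'],(v-d['cy'])/d['f'],1]); return d['T'][:3,3],r/np.linalg.norm(r)
def onz(d,u,v,z):
    o,r=ray(d,u,v); return o+r*(z-o[2])/r[2]
def proj(d,p):
    c=np.linalg.inv(d['T'])@np.append(p,1); return c[0]/c[2]*d['f']+d['cx'],c[1]/c[2]*d['f']+d['cy']
def save(d,n): cv2.imwrite('pics/'+n,cv2.cvtColor(d['pixels'],cv2.COLOR_RGB2BGR))
def load(n):
    import pickle; return pickle.load(open(n,'rb'))
def dump(d,n):
    import pickle; pickle.dump(d,open(n,'wb'))
E
python3 - <<'E'
from h import *
s=st(); print({k:np.round(v,3) for k,v in s.items()})
for n in ['top','side','wrist']:
    d=cam(n); save(d,n+'0.png'); dump(d,n+'0.pkl'); print(n,d['f'],np.round(d['T'],3).tolist())
E
```

```text
{'clock': np.float64(0.0), 'joint_pos': array([ 0.994,  0.314,  0.045,  1.304, -0.   ,  1.431]), 'qvel': array([-0.001,  0.002, -0.   , -0.001, -0.001,  0.002]), 'tau': array([-2.0000e-03, -4.8064e+01,  2.9853e+01,  2.0000e-02, -0.0000e+00,
       -0.0000e+00]), 'tcp_pos': array([0.243, 0.521, 0.201]), 'orientation': array([ 0.   ,  0.844,  0.537, -0.001]), 'wrist_force': array([ 0.092, -0.976, -0.817]), 'ft_torque': array([-0.005,  0.042, -0.052]), 'finger_gap': np.float64(0.086)}
top 459.14968900195134 [[-0.026, -0.98, 0.199, 0.4], [-1.0, 0.029, 0.012, -0.08], [-0.017, -0.198, -0.98, 0.946], [0.0, 0.0, 0.0, 1.0]]
side 438.68241190947225 [[0.721, -0.316, 0.617, -0.068], [-0.693, -0.35, 0.631, -0.729], [0.017, -0.882, -0.471, 0.585], [0.0, 0.0, 0.0, 1.0]]
wrist 409.92809057619934 [[0.423, 0.865, 0.269, 0.174], [0.906, -0.403, -0.128, 0.553], [-0.002, 0.298, -0.955, 0.372], [0.0, 0.0, 0.0, 1.0]]
```

View pics/top0.png

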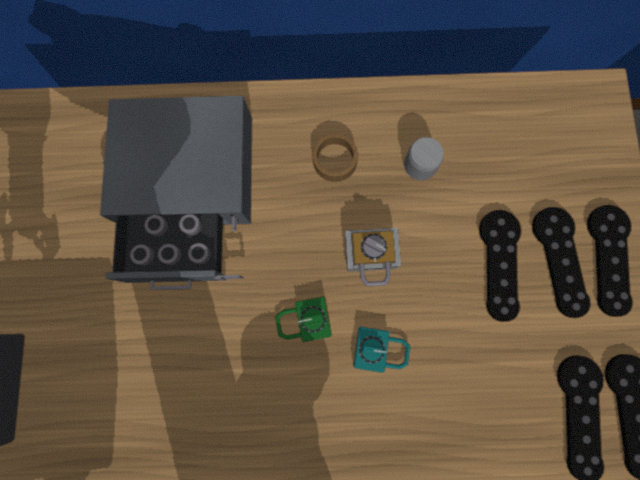

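View pics/side0.png

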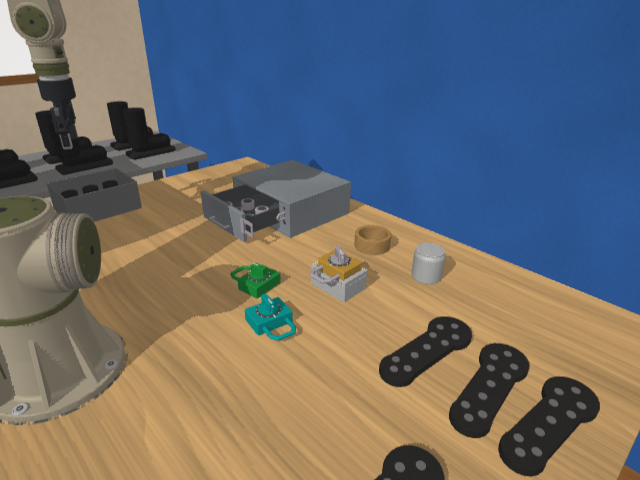

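View pics/wrist0.png

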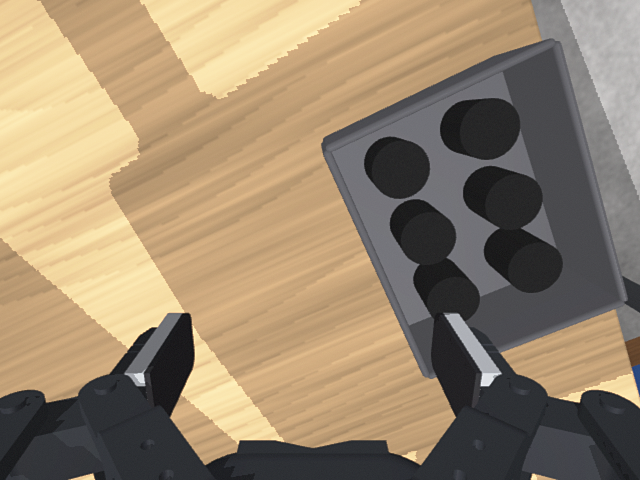

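Top view: the brass lock lies in the aluminium nest at (375,247). The look-alikes are green at (312,320) and turquoise at (372,350). The drawer's front panel runs along (108–222, ~275), with the hasp strap at (232,277) and the staple at about (234,222). Brass in the nest matches the description, so I'll confirm it in an enlarged crop.

```bash
python3 - <<'E'
from h import *
d=load('top0.pkl'); im=cv2.cvtColor(d['pixels'],cv2.COLOR_RGB2BGR)
a=cv2.resize(im[215:300,330:420],None,fx=6,fy=6,interpolation=cv2.INTER_CUBIC)
b=cv2.resize(im[200:300,95:255],None,fx=4.5,fy=4.5,interpolation=cv2.INTER_CUBIC)
cv2.imwrite('pics/c1.png',a); cv2.imwrite('pics/c2.png',b)
hsv=cv2.cvtColor(im,cv2.COLOR_BGR2HSV)
m=cv2.inRange(hsv,(12,170,60),(28,255,255)); m[:, :340]=0;m[:,410:]=0;m[:220]=0;m[280:]=0
print((m>0).sum())
c=max(cv2.findContours(m,cv2.RETR_EXTERNAL,cv2.CHAIN_APPROX_NONE)[0],key=cv2.contourArea)
r=cv2.minAreaRect(cv2.convexHull(c)); bp=cv2.boxPoints(r); print(r)
P=np.array([onz(d,*p,0.07) for p in bp]); print(P, P.mean(0), [np.linalg.norm(P[i]-P[i-1]) for i in range(4)])
for u,v,z in [(108,275,.094),(222,275,.094),(240,277,.062),(234,213,.062),(250,220,.105),(104,214,.105)]: print(u,v,np.round(onz(d,u,v,z),3))
E
```

```text
4
((357.0, 261.0), (0.0, 0.0), 0.0)
[[ 0.5203971  -0.12780665  0.07      ]
 [ 0.5203971  -0.12780665  0.07      ]
 [ 0.5203971  -0.12780665  0.07      ]
 [ 0.5203971  -0.12780665  0.07      ]] [ 0.5203971  -0.12780665  0.07      ] [np.float64(0.0), np.float64(0.0), np.float64(0.0), np.float64(0.0)]
108 275 [0.504 0.341 0.094]
222 275 [0.498 0.126 0.094]
240 277 [0.497 0.099 0.062]
234 213 [0.625 0.112 0.062]
250 220 [0.599 0.072 0.105]
104 214 [0.619 0.351 0.105]
```

View pics/c1.png

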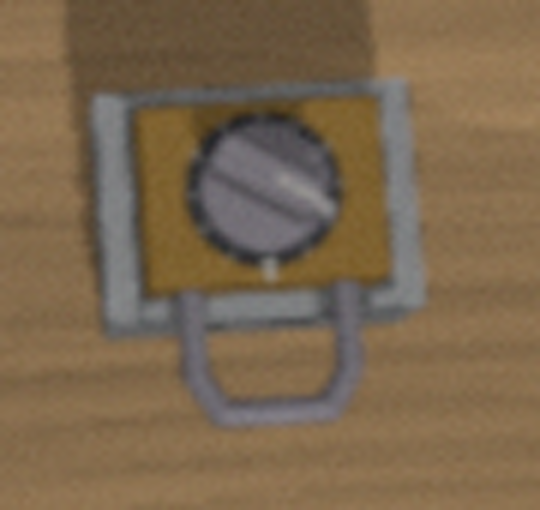

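View pics/c2.png

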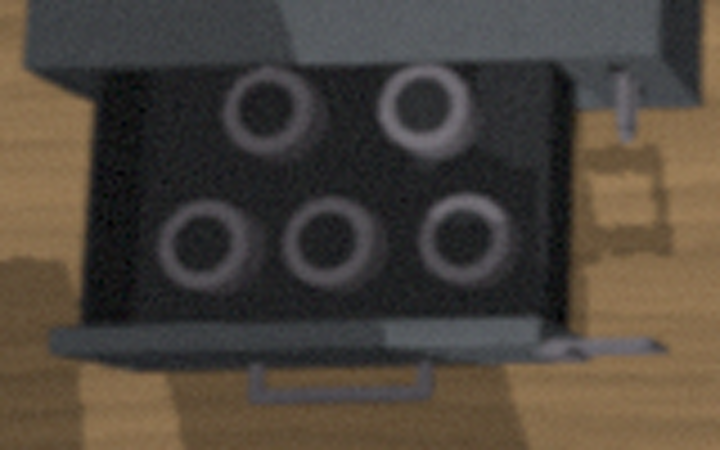

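Confirmed: the brass lock sits in the nest, shackle towards -x, with the pointer at about -1.2 rad. Next I move in front of the drawer with the fingers shut.

Emit:
apply_moves(
  moves=[
    [[-2,4,0],-5,0],
    [[-5,9,0],-10,0],
    [[-8,14,0],-15,0],
    [[-11,20,0],-20,0],
    [[-14,26,0],-23,0],
    [[-17,31.8,0],-23,0],
    [[-17,31.8,0],-23,0],
    [[-17,31.8,0],-23,0],
    [[-17,31.8,0],-23,0],
    [[-17,31.8,0],-23,0],
  ],
)

```text
clock: 1.4
tcp_pos: [0.4586, 0.2337, 0.2021]
orientation: [-0.0, 0.719, 0.695, 0.0]
wrist_force: [0.1, 0.6, 0.2]
finger_gap: -0.0
```

```bash
python3 - <<'E'
from h import *
s=st(); print(s['clock'],s['tcp_pos'],s['joint_pos'],s['finger_gap']); print(T_tool(s)[:3,:3].round(3))
d=cam('wrist'); save(d,'w1.png'); dump(d,'w1.pkl')
d=cam('top'); save(d,'t1.png'); dump(d,'t1.pkl')
E
```

```text
1.4 [0.45857413 0.23373495 0.20205043] [ 3.15173147e-01  1.96311734e-01 -1.08085304e-01  1.26647248e+00
  2.19993307e-04  3.48110517e-01] -1.111361693134598e-05
[[ 0.033  0.999 -0.   ]
 [ 0.999 -0.033  0.   ]
 [ 0.    -0.    -1.   ]]
```

View pics/w1.png

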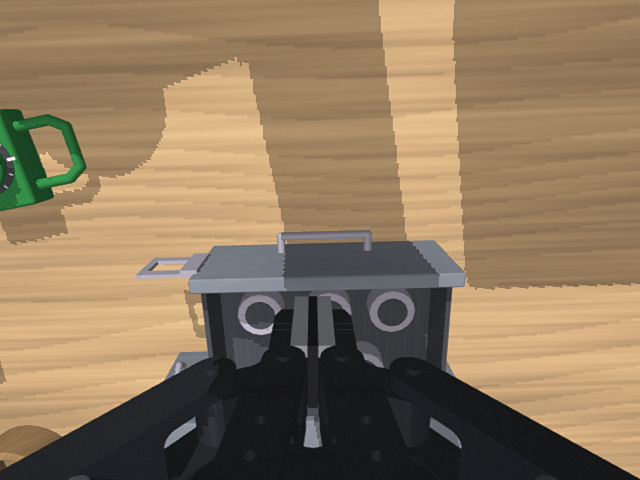

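View pics/t1.png

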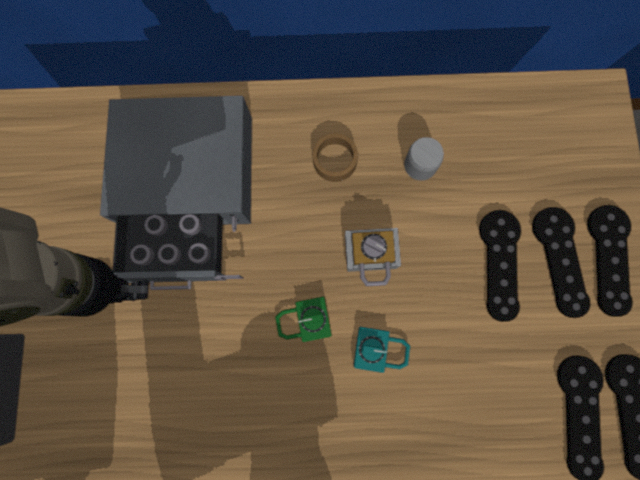

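```bash
python3 - <<'E'
from h import *
d=load('w1.pkl')
for u,v,z in [(193,279,.094),(463,272,.094),(190,292,.094),(465,285,.094),(213,247,.011),(435,241,.011)]: print(u,v,np.round(onz(d,u,v,z),4))
d2=load('t1.pkl'); print(proj(d2,[.4586,.2337,.202]), proj(d,[.4586,.2337,.202]))
im=cv2.cvtColor(d['pixels'],cv2.COLOR_RGB2BGR)
cv2.imwrite('pics/c3.png',cv2.resize(im[225:305,125:285],None,fx=5,fy=5,interpolation=cv2.INTER_CUBIC))
E
```

```text
193 279 [0.4973 0.1443 0.094 ]
463 272 [0.4982 0.3423 0.094 ]
190 292 [0.5076 0.1409 0.094 ]
465 285 [0.5086 0.3446 0.094 ]
213 247 [0.4999 0.1395 0.011 ]
435 241 [0.5008 0.3456 0.011 ]
(np.float64(139.49398908516648), np.float64(294.013504601565)) (np.float64(312.87512596619933), np.float64(286.87326191160633))
```

View pics/c3.png

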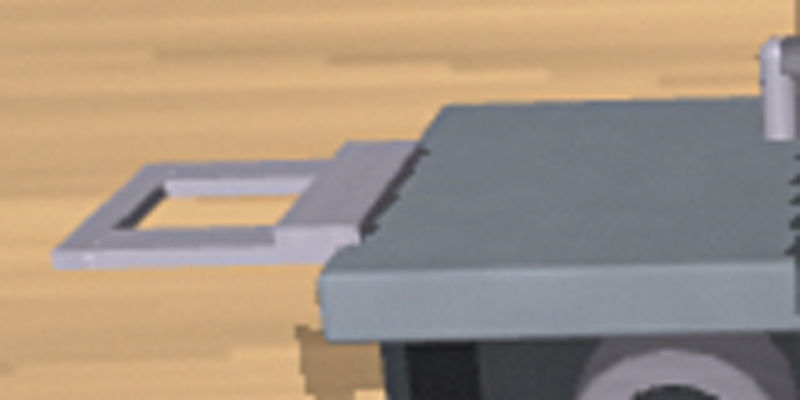

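Emit:
apply_moves(
  moves=[
    [[0.9,0,4],0,0],
    [[0.9,0,8],0,0],
    [[0.9,0,12],0,0],
    [[0.9,0,14],0,0],
    [[0.9,1,14],0,0],
    [[0.9,2,14],0,0],
    [[0.9,3,14],0,0],
    [[0.9,4,14],0,0],
    [[0.9,5,14],0,0],
    [[0.9,6,14],0,0],
  ],
)

```text
clock: 2.75
tcp_pos: [0.521, 0.2398, 0.0628]
orientation: [0.0, 0.719, 0.695, 0.001]
wrist_force: [-2.4, 3.2, 5.5]
finger_gap: 0.0002
```

Emit:
apply_moves(
  moves=[
    [[0,1,0],0,0],
    [[0,2,0],0,0],
    [[0,3,0],0,0],
    [[0,4,0],0,0],
    [[0,5,0],0,0],
    [[0,5.5,0],0,0],
    [[0,6,0],0,0],
    [[0,6.5,0],0,0],
    [[0,6.5,0],0,0],
    [[0,6.5,0],0,0],
  ],
)

```text
clock: 4.0
tcp_pos: [0.5846, 0.2368, 0.0618]
orientation: [0.0, 0.72, 0.694, -0.0]
wrist_force: [-0.8, 0.1, 0.6]
finger_gap: -0.0001
```

```bash
python3 - <<'E'
from h import *
s=st(); print(s['clock'],s['tcp_pos'],s['wrist_force'])
d=cam('top'); save(d,'t2.png'); dump(d,'t2.pkl')
im=cv2.cvtColor(d['pixels'],cv2.COLOR_RGB2BGR)
cv2.imwrite('pics/c4.png',cv2.resize(im[180:300,95:255],None,fx=4.5,fy=4.5,interpolation=cv2.INTER_CUBIC))
E
```

```text
4.0 [0.58462631 0.2368481  0.0617905 ] [-0.821661    0.13580176  0.58527907]
```

View pics/c4.png

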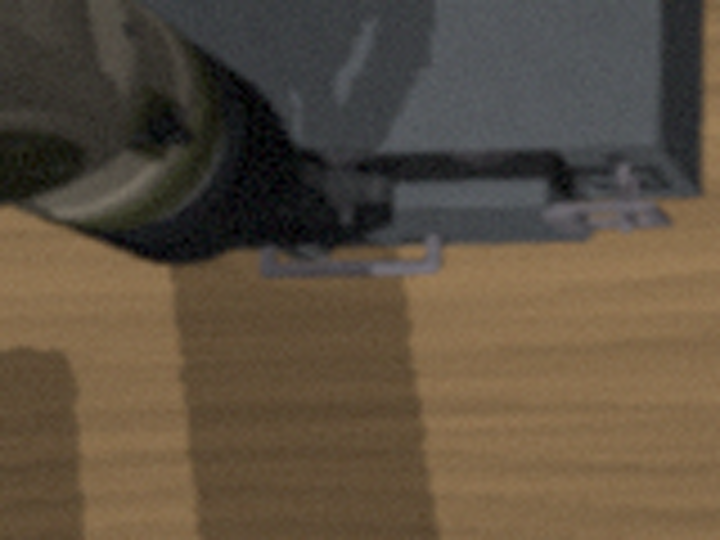

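The drawer is nearly in: a dark gap still shows behind the panel, about 15 mm, and the strap is starting over the staple. I'll keep pushing slowly.

Emit:
apply_moves(
  moves=[
    [[0,0.3,0],0,0],
    [[0,0.6,0],0,0],
    [[0,0.9,0],0,0],
    [[0,1.2,0],0,0],
    [[0,1.5,0],0,0],
    [[0,1.7,0],0,0],
    [[0,1.9,0],0,0],
    [[0,2.0,0],0,0],
    [[0,2.0,0],0,0],
    [[0,2.0,0],0,0],
  ],
)

```text
clock: 5.3
tcp_pos: [0.5962, 0.2368, 0.0619]
orientation: [-0.005, 0.719, 0.695, -0.005]
wrist_force: [-24.0, 0.5, 14.3]
finger_gap: -0.0
```

```bash
python3 - <<'E'
from h import *
s=st(); print(s['clock'],s['tcp_pos'],s['wrist_force'])
d=cam('top'); save(d,'t3.png'); dump(d,'t3.pkl')
im=cv2.cvtColor(d['pixels'],cv2.COLOR_RGB2BGR)
cv2.imwrite('pics/c5.png',cv2.resize(im[180:260,135:255],None,fx=6.5,fy=6.5,interpolation=cv2.INTER_CUBIC))
E
```

```text
5.3 [0.59619746 0.23682141 0.06187142] [-23.99645566   0.47730721  14.30285767]
```

View pics/c5.png

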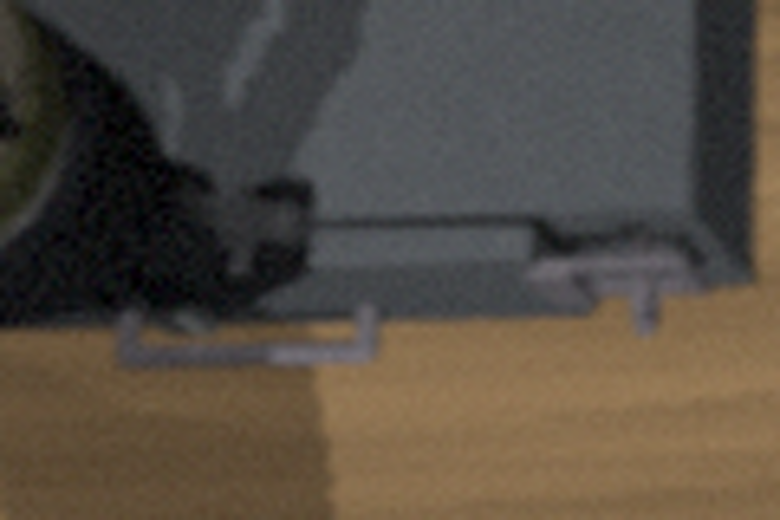

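The force reached 24 N against a stop (the catch takes about 8 N) and the staple stands through the strap, so the drawer is home. Backing off and rising, then measuring the lock.

Emit:
apply_moves(
  moves=[
    [[0,-2,0],0,0],
    [[0,-4,0],0,0],
    [[0,-6,-3],0,0],
    [[0,-7,-7],0,0],
    [[0,-7,-11],0,0],
    [[0,-7,-14],0,0],
    [[0,-7,-16],0,0],
    [[0,-7,-16],0,0],
    [[0,-7,-16],0,0],
    [[0,-7,-16],0,0],
  ],
)

```text
clock: 6.6
tcp_pos: [0.5343, 0.2386, 0.2206]
orientation: [-0.0, 0.72, 0.694, -0.001]
wrist_force: [0.1, -0.1, -1.2]
finger_gap: -0.0004
```

```bash
python3 - <<'E'
from h import *
s=st(); print(s['clock'],s['tcp_pos'],s['joint_pos'])
d=cam('top'); save(d,'t4.png'); dump(d,'t4.pkl')
im=cv2.cvtColor(d['pixels'],cv2.COLOR_RGB2BGR)
cv2.imwrite('pics/c6.png',cv2.resize(im[180:260,135:255],None,fx=6.5,fy=6.5,interpolation=cv2.INTER_CUBIC))
hsv=cv2.cvtColor(im,cv2.COLOR_BGR2HSV); print(hsv[235,357],hsv[260,357],hsv[250,391],hsv[290,340])
print('staple',onz(d,235,230.8,.062))
# lock body top corners from crop c1 (6x, origin 330,215)
for n,(a,b),z in [('TL',(133,105),.07),('TR',(378,97),.07),('BL',(150,290),.07),('BR',(392,275),.07),('dial',(265,187),.077),('barL',(220,412),.055),('barR',(335,408),.055)]:
    print(n,onz(d,330+a/6,215+b/6,z).round(4))
E
```

```text
6.6 [0.53429498 0.23859785 0.22064247] [2.82837528e-01 3.31213342e-01 1.16622995e-01 1.35813086e+00
 1.78037595e-05 3.18293728e-01]
[ 19 157 125] [ 19 158 121] [ 18 161 125] [ 16 106 132]
staple [0.5884396  0.10979914 0.062     ]
TL [ 0.5765 -0.1206  0.07  ]
TR [ 0.5768 -0.2     0.07  ]
BL [ 0.516  -0.1238  0.07  ]
BR [ 0.5186 -0.2013  0.07  ]
dial [ 0.5471 -0.1614  0.077 ]
barL [ 0.4778 -0.1455  0.055 ]
barR [ 0.478  -0.1826  0.055 ]
```

View pics/c6.png

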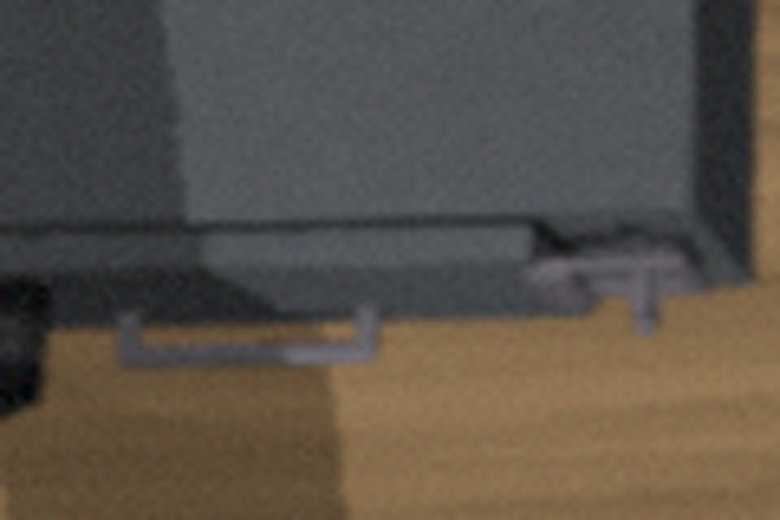

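Drawer stays home. Staple tip is at about (0.588, 0.110). The lock is at about (0.547, -0.1615), and its 60×79 mm size checks out. Moving above it, opened and turned.

Emit:
apply_moves(
  moves=[
    [[-4,0,0],-9,0.3],
    [[-9,0.5,0],-18,0.5],
    [[-14,1,0],-27,0.6],
    [[-19,1.5,0],-36,0.6],
    [[-24,2,0],-45,0.6],
    [[-29,2.4,0],-54,0.6],
    [[-34,2.75,0],-63,0.6],
    [[-38,2.75,0],-72,0.6],
    [[-40,2.75,0],-74,0.6],
    [[-40,2.75,0],-74,0.6],
  ],
)

```text
clock: 7.9
tcp_pos: [0.5477, -0.1632, 0.221]
orientation: [-0.001, 0.158, 0.987, 0.0]
wrist_force: [-0.3, 0.4, -0.4]
finger_gap: 0.0511
```

```bash
python3 - <<'E'
from h import *
s=st(); print(s['clock'],s['tcp_pos'],s['joint_pos'],s['finger_gap']); print(T_tool(s)[:3,:3].round(3))
d=cam('wrist'); save(d,'w5.png'); dump(d,'w5.pkl')
print(proj(d,[.547,-.1615,.097]))
E
```

```text
7.9 [ 0.54767879 -0.16323968  0.22102035] [-4.30151397e-01  3.03351243e-01  7.87345150e-02  1.34750856e+00
  5.36742698e-05 -1.68321895e+00] 0.051149145928186486
[[-0.95   0.312 -0.001]
 [ 0.312  0.95   0.001]
 [ 0.001  0.    -1.   ]]
(np.float64(314.1867309676799), np.float64(221.20252036898555))
```

View pics/w5.png

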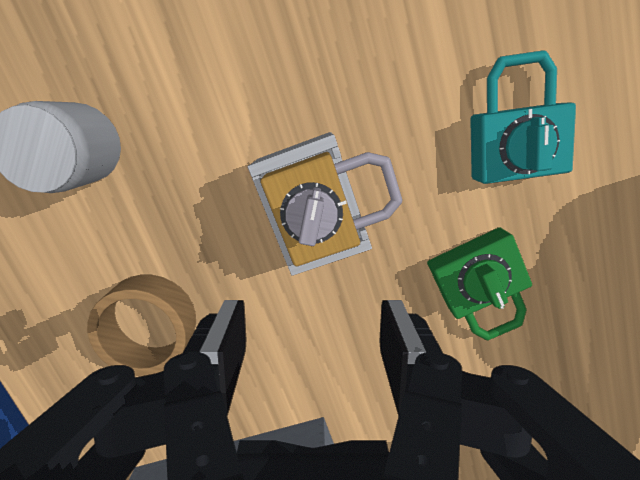

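```bash
python3 - <<'E'
from h import *
d=load('w5.pkl');im=cv2.cvtColor(d['pixels'],cv2.COLOR_RGB2BGR)
cv2.imwrite('pics/c7.png',cv2.resize(im[130:280,240:410],None,fx=4,fy=4,interpolation=cv2.INTER_CUBIC))
E
```

```text
(no output)
```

View pics/c7.png

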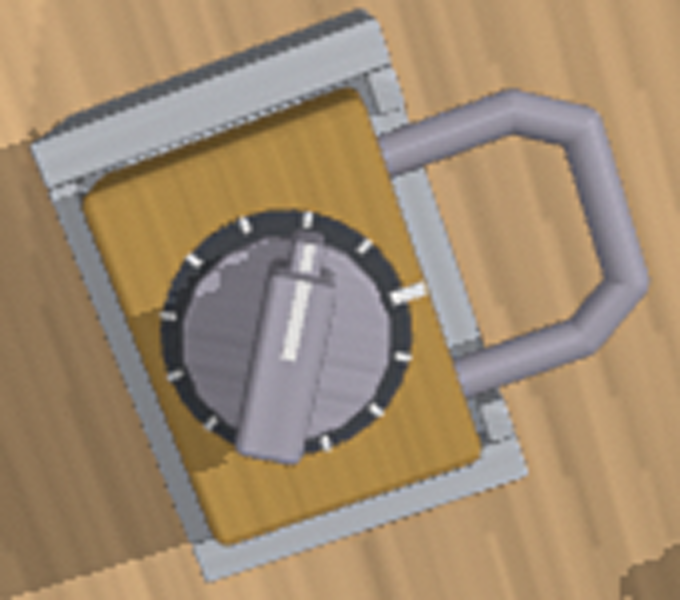

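```bash
python3 - <<'E'
from h import *
d=load('w5.pkl')
P=lambda a,b,z: onz(d,240+a/4,130+b/4,z)
def ang(p,q): v=q-p; return np.degrees(np.arctan2(v[1],v[0]))
a=P(288,358,.097);b=P(300,283,.097);print('line',a.round(4),b.round(4),ang(a,b))
print('edges', ang(P(244,435,.097),P(275,282,.097)), ang(P(302,462,.097),P(331,283,.097)))
sq=(P(240,450,.097)+P(300,462,.097))/2; print('sq end mid',sq.round(4))
c=[P(*p,.07) for p in [(85,195),(355,90),(482,455),(225,543)]]
print(np.round(c,4),np.mean(c,0), ang(c[1],c[0]),ang(c[2],c[3]),ang(c[2],c[1]),ang(c[3],c[0]))
print('disc c',P(286,330,.0765), 'bar',P(592,125,.055),P(632,270,.055),P(610,195,.055),ang(P(635,270,.055),P(592,120,.055)))
i=P(410,293,.07); print('index',i)
E
```

```text
line [ 0.5481 -0.1632  0.097 ] [ 0.5416 -0.176   0.097 ] -117.01228421920729
edges -119.59145202671331 -116.80815947360081
sq end mid [ 0.5573 -0.1461  0.097 ]
[[ 0.5779 -0.2005  0.07  ]
 [ 0.5214 -0.2032  0.07  ]
 [ 0.5187 -0.1245  0.07  ]
 [ 0.5754 -0.1227  0.07  ]] [ 0.54833893 -0.16271513  0.07      ] 2.8086173414194513 1.814478187746688 -88.07654621201814 -88.14995712091525
disc c [ 0.54837821 -0.16374436  0.0765    ] bar [ 0.47756    -0.18002356  0.055     ] [ 0.47740127 -0.1484826   0.055     ] [ 0.47774072 -0.16508901  0.055     ] -89.13675433049022
index [ 0.52291163 -0.1617259   0.07      ]
```

Pointer direction is about -118° world and the lock's yaw about +2°, so I need about 60° clockwise. Descend on the bar and grip it.

Emit:
apply_moves(
  moves=[
    [[0,0,4],5,0.6],
    [[0,0,8],9.5,0.6],
    [[0,0,11],9.5,0.6],
    [[0,0,13],9.5,0.6],
    [[0,0,14],9.5,0.6],
    [[0,0,14],9.5,0.5],
    [[0,0,14],9.5,0.4],
    [[0,0,14],9.5,0.3],
    [[0,0,14],9.5,0.3],
    [[0,0,14],9.5,0.3],
  ],
  squeeze=40,
)

```text
clock: 9.2
tcp_pos: [0.5483, -0.1621, 0.0823]
orientation: [0.0, 0.238, 0.971, -0.0]
wrist_force: [-0.1, -0.6, -0.2]
finger_gap: 0.0259
```

```bash
python3 - <<'E'
from h import *
s=st(); print(s['clock'],s['tcp_pos'],s['wrist_force'],s['finger_gap']); print(T_tool(s)[:3,:3].round(3))
d=cam('wrist'); save(d,'w6.png'); dump(d,'w6.pkl')
E
```

```text
9.2 [ 0.54825366 -0.16205286  0.08229843] [-0.12632765 -0.64301725 -0.2102144 ] 0.025922849292320683
[[-0.887  0.462  0.001]
 [ 0.462  0.887 -0.   ]
 [-0.001  0.    -1.   ]]
```

View pics/w6.png

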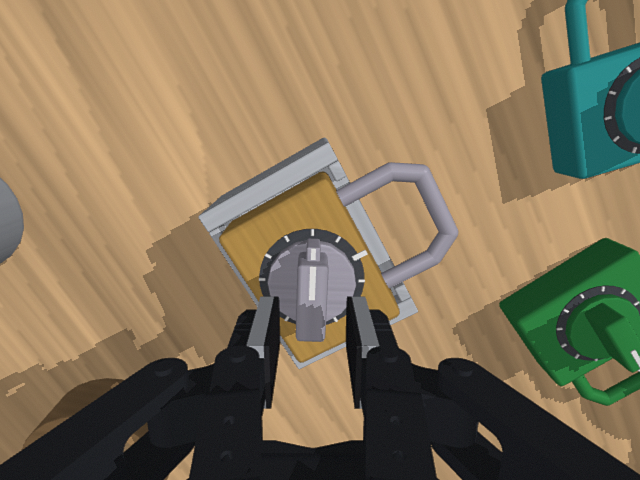

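The bar sits centred between the pads and parallel to them. Close on it, then turn.

Emit:
apply_moves(
  moves=[
    [[0,0,0],0,0],
    [[0,0,0],0,0],
    [[0,0,0],0,0],
    [[0,0,0],0,0],
    [[0,0,0],5,0],
    [[0,0,0],10,0],
    [[0,0,0],15,0],
    [[0,0,0],20,0],
    [[0,0,0],25,0],
    [[0,0,0],30,0],
  ],
  squeeze=40,
)

```text
clock: 10.5
tcp_pos: [0.5481, -0.1619, 0.082]
orientation: [0.0, 0.482, 0.876, 0.0]
wrist_force: [0.1, -0.7, -0.5]
finger_gap: 0.0
```

```bash
python3 - <<'E'
from h import *
s=st(); print(s['clock'],s['tcp_pos'],s['wrist_force'],s['ft_torque'],s['finger_gap']); print(T_tool(s)[:3,:3].round(3))
d=cam('wrist'); save(d,'w7.png'); dump(d,'w7.pkl')
E
```

```text
10.5 [ 0.54812576 -0.16189242  0.0819886 ] [ 0.11336928 -0.68424051 -0.53087976] [-0.02992465 -0.03790942 -0.03021604] 4.733929508262983e-05
[[-0.534  0.845  0.   ]
 [ 0.845  0.534  0.   ]
 [ 0.     0.    -1.   ]]
```

View pics/w7.png

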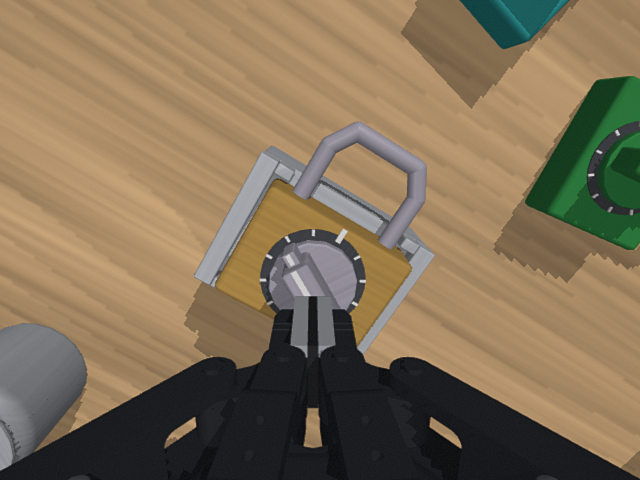

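The fingers shut fully (gap 0), so they missed the bar and the dial has not turned. I'll look from the side to see whether they're above it or beside it.

```bash
python3 - <<'E'
from h import *
d=cam('side'); dump(d,'s7.pkl')
im=cv2.cvtColor(d['pixels'],cv2.COLOR_RGB2BGR)
cv2.imwrite('pics/c8.png',cv2.resize(im[200:310,280:400],None,fx=5,fy=5,interpolation=cv2.INTER_CUBIC))
s=st(); T=T_tool(s)
for n,p in [('tcp',[0,0,0]),('grasp',[0,0,-.019])]:
    print(n,(np.array(proj(d,(T@np.array(p+[1]))[:3]))-[280,200])*5)
print((np.array(proj(d,[.548,-.163,.097]))-[280,200])*5)
w=load('w7.pkl')
for p in ([0,-.011,0],[0,-.011,-.01],[0,-.011,-.02],[0,0,0],[0,.011,0]): print(p,proj(w,(T@np.array(p+[1]))[:3]))
E
```

```text
tcp [293.40132899 278.04385211]
grasp [295.02006798 241.05275536]
[296.38591719 249.83467485]
[0, -0.011, 0] (np.float64(313.2443238825021), np.float64(264.53808720281495))
[0, -0.011, -0.01] (np.float64(313.2814158801699), np.float64(272.96632523234734))
[0, -0.011, -0.02] (np.float64(313.32283865740055), np.float64(282.3786256824964))
[0, 0, 0] (np.float64(313.2853828081528), np.float64(287.25431064506046))
[0, 0.011, 0] (np.float64(313.3250208974891), np.float64(309.18444349465557))
```

View pics/c8.png

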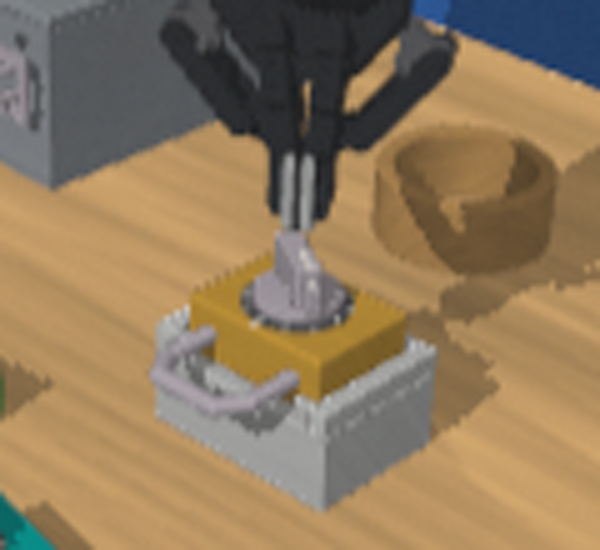

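```bash
python3 - <<'E'
from h import *
d=load('s7.pkl'); w=load('w7.pkl'); s=st(); T=T_tool(s)
im=cv2.cvtColor(d['pixels'],cv2.COLOR_RGB2BGR)
a=cv2.resize(im[220:260,320:360],None,fx=14,fy=14,interpolation=cv2.INTER_NEAREST)
b=cv2.resize(cv2.cvtColor(w['pixels'],cv2.COLOR_RGB2BGR)[230:350,260:370],None,fx=4.66,fy=4.66)
cv2.imwrite('pics/c9.png',a);cv2.imwrite('pics/c10.png',b)
for sv in (44.5,45.8,47):
    o1,r1=ray(d,339.4,200+sv); o2,r2=ray(w,312.5,297)
    A=np.stack([r1,-r2],1); t=np.linalg.lstsq(A,o2-o1,rcond=None)[0]
    p=(o1+t[0]*r1+o2+t[1]*r2)/2; print(p, 'tool', (np.linalg.inv(T)@np.append(p,1))[:3], np.linalg.norm(o1+t[0]*r1-o2-t[1]*r2))
E
```

```text
[ 0.53939101 -0.16906359  0.11659591] tool [-0.00139954 -0.01121007 -0.03464871] 0.002228183299750152
[ 0.5410409  -0.16787969  0.11223184] tool [-0.00128673 -0.00918275 -0.03028454] 0.001983518857277946
[ 0.54257556 -0.16677849  0.10817234] tool [-0.00118181 -0.00729702 -0.02622493] 0.0017559178046427433
```

View pics/c9.png

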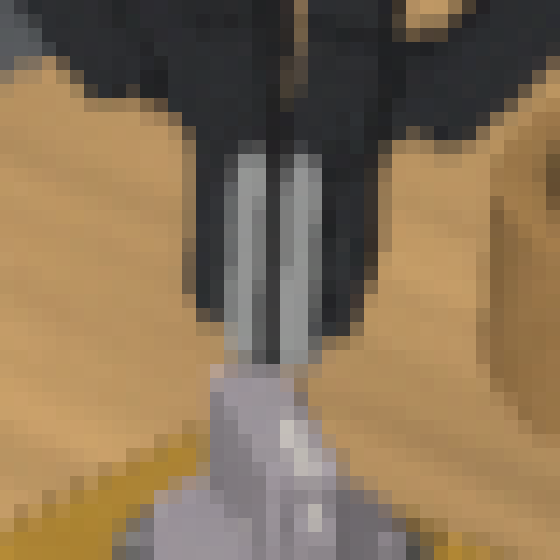

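View pics/c10.png

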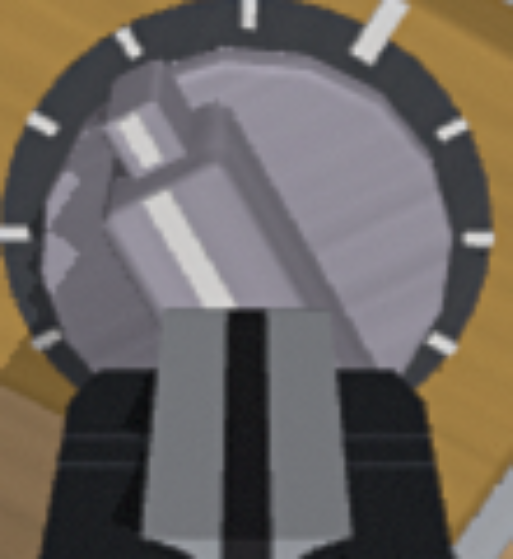

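Both views agree: the real fingertips sit about 28 mm higher than the reported TCP, so they closed above the bar. I'll turn back, open, lower 15 mm and check again before going further.

Emit:
apply_moves(
  moves=[
    [[0,0,0],-8,0.2],
    [[0,0,0],-16,0.35],
    [[0,0,0],-24,0.35],
    [[0,0,0],-30,0.35],
    [[0,0,0],-30,0.35],
    [[0,0,0.5],-30,0.35],
    [[0,0,1.0],-30,0.35],
    [[0,0,1.5],-30,0.35],
    [[0,0,1.5],-30,0.35],
    [[0,0,1.5],-30,0.35],
  ],
)

```text
clock: 11.85
tcp_pos: [0.5481, -0.1619, 0.067]
orientation: [-0.0, 0.238, 0.971, 0.0]
wrist_force: [1.0, 0.1, -0.4]
finger_gap: 0.0295
```

```bash
python3 - <<'E'
from h import *
s=st(); print(s['clock'],s['tcp_pos'],s['wrist_force'],s['finger_gap']); 
d=cam('side'); dump(d,'s8.pkl'); w=cam('wrist'); dump(w,'w8.pkl')
im=cv2.cvtColor(d['pixels'],cv2.COLOR_RGB2BGR)
a=cv2.resize(im[210:280,305:375],None,fx=8,fy=8,interpolation=cv2.INTER_CUBIC)
cv2.imwrite('pics/c11.png',a); save(w,'w8.png')
E
```

```text
11.85 [ 0.54811777 -0.16188713  0.06696894] [ 1.01659942  0.10726335 -0.44766749] 0.029463137367196423
```

View pics/c11.png

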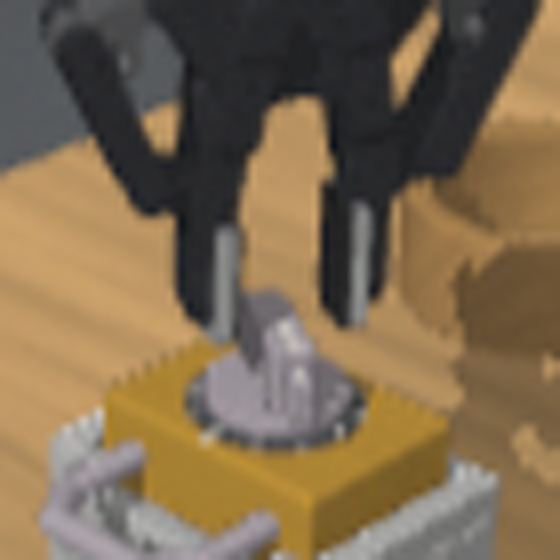

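View pics/w8.png

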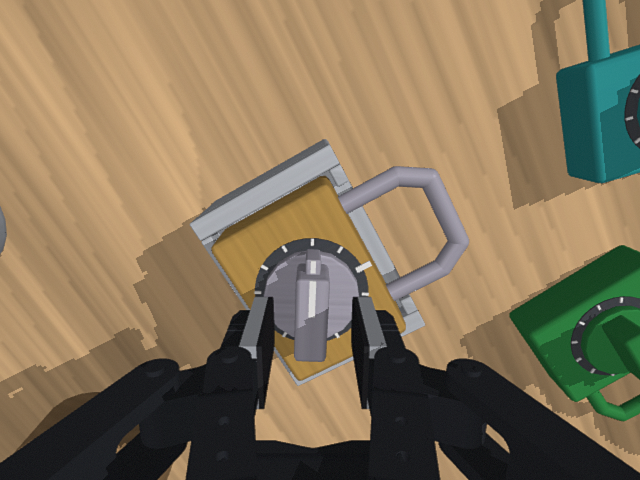

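Tips are now about at the height of the bar's top, one either side of it. Lower 12 mm more, close and look at the gap.

Emit:
apply_moves(
  moves=[
    [[0,0,0.4],0,0.35],
    [[0,0,0.8],0,0.35],
    [[0,0,1.2],0,0.35],
    [[0,0,1.2],0,0.3],
    [[0,0,1.2],0,0.2],
    [[0,0,1.2],0,0.1],
    [[0,0,1.2],0,0],
    [[0,0,1.2],0,0],
    [[0,0,1.2],0,0],
    [[0,0,1.2],0,0],
  ],
  squeeze=40,
)

```text
clock: 13.2
tcp_pos: [0.5484, -0.162, 0.0552]
orientation: [0.0, 0.238, 0.971, 0.0]
wrist_force: [0.1, -0.7, 0.6]
finger_gap: 0.0117
```

```bash
python3 - <<'E'
from h import *
s=st(); print(s['clock'],s['tcp_pos'],s['wrist_force'],s['finger_gap']); 
d=cam('side'); dump(d,'s9.pkl')
im=cv2.cvtColor(d['pixels'],cv2.COLOR_RGB2BGR)
a=cv2.resize(im[210:280,305:375],None,fx=8,fy=8,interpolation=cv2.INTER_CUBIC)
cv2.imwrite('pics/c12.png',a)
E
```

```text
13.2 [ 0.54843852 -0.16201609  0.05518677] [ 0.06711854 -0.66565891  0.61242313] 0.011671148234865994
```

View pics/c12.png

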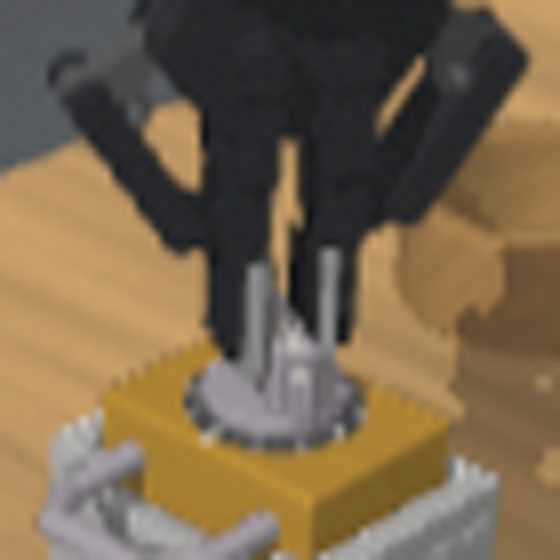

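The bar is gripped (gap 11.7 mm). Now turn clockwise.

Emit:
apply_moves(
  moves=[
    [[0,0,0],6,0],
    [[0,0,0],12,0],
    [[0,0,0],18,0],
    [[0,0,0],24,0],
    [[0,0,0],30,0],
    [[0,0,0],36,0],
    [[0,0,0],42,0],
    [[0,0,0],47,0],
    [[0,0,0],51,0],
    [[0,0,0],55,0],
  ],
  squeeze=50,
)

```text
clock: 14.5
tcp_pos: [0.5478, -0.1614, 0.0551]
orientation: [-0.0, 0.66, 0.751, 0.0]
wrist_force: [-0.5, 0.8, 2.8]
finger_gap: 0.0116
```

```bash
python3 - <<'E'
from h import *
s=st(); print(s['clock'],s['tcp_pos'],s['wrist_force'],s['ft_torque'],s['finger_gap'],T_tool(s)[:3,0]); 
w=cam('wrist'); dump(w,'w10.pkl'); save(w,'w10.png')
im=cv2.cvtColor(w['pixels'],cv2.COLOR_RGB2BGR)
cv2.imwrite('pics/c13.png',cv2.resize(im[120:380,180:460],None,fx=2.3,fy=2.3,interpolation=cv2.INTER_CUBIC))
E
```

```text
14.5 [ 0.54782792 -0.16143884  0.05514295] [-0.49380772  0.77351768  2.84344643] [0.20696061 0.02412787 0.0420925 ] 0.011584730551940915 [-1.28033889e-01  9.91769426e-01  8.53656883e-04]
```

View pics/c13.png

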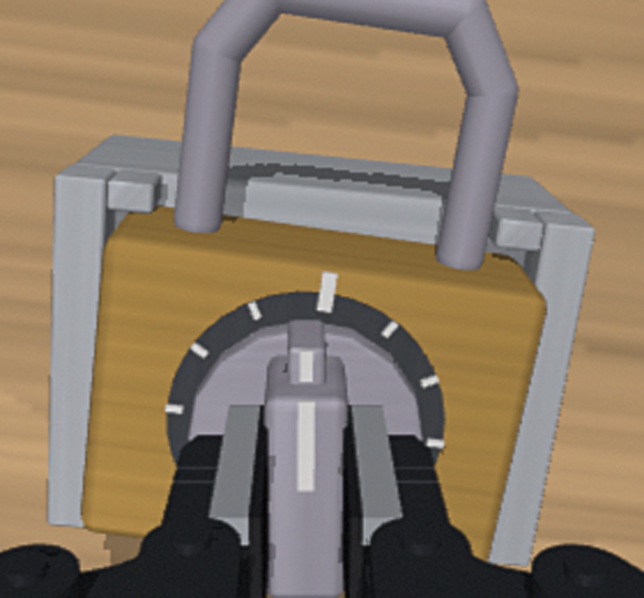

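The pointer at crop (306,365) is about 5° short of the index at (328,290). Turning the rest.

Emit:
apply_moves(
  moves=[
    [[0,0,0],2,0],
    [[0,0,0],3,0],
    [[0,0,0],4,0],
    [[0,0,0],5,0],
    [[0,0,0],5.5,0],
    [[0,0,0],5.5,0],
    [[0,0,0],5.5,0],
    [[0,0,0],5.5,0],
    [[0,0,0],5.5,0],
    [[0,0,0],5.5,0],
  ],
)

```text
clock: 15.8
tcp_pos: [0.5479, -0.1614, 0.0551]
orientation: [-0.0, 0.695, 0.719, 0.0]
wrist_force: [-1.0, 3.6, 5.6]
finger_gap: 0.0117
```

```bash
python3 - <<'E'
from h import *
s=st(); print(s['clock'],s['tcp_pos'],s['wrist_force'],s['ft_torque'],s['finger_gap'],T_tool(s)[:3,0]); 
w=cam('wrist'); dump(w,'w11.pkl'); save(w,'w11.png')
im=cv2.cvtColor(w['pixels'],cv2.COLOR_RGB2BGR)
cv2.imwrite('pics/c14.png',cv2.resize(im[70:330,180:460],None,fx=2.3,fy=2.3,interpolation=cv2.INTER_CUBIC))
E
```

```text
15.8 [ 0.54788676 -0.16139776  0.05512555] [-0.97784375  3.57245808  5.57052599] [ 0.82400555  0.38067366 -0.0468795 ] 0.011689933590493792 [-3.42852289e-02  9.99411693e-01  8.89675803e-04]
```

View pics/c14.png

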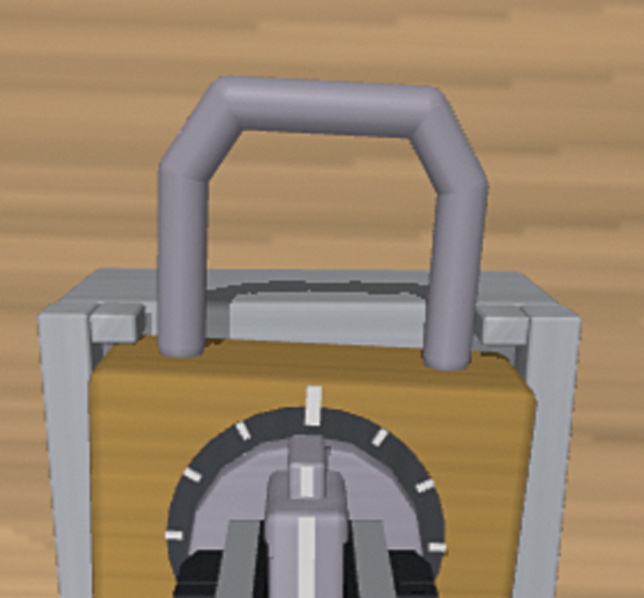

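```bash
python3 - <<'E'
from h import *
for n,a,b,y0 in [('w11.pkl',[(224,104),(432,113)],[(112,352),(510,365)],70),('w10.pkl',[(270,-5),(470,15)],None,120)]:
    d=load(n); f=lambda p,z:onz(d,180+p[0]/2.3,y0+p[1]/2.3,z)
    p=[f(x,.055) for x in a]; print(n,np.round(p,4),np.mean(p,0))
d=load('w10.pkl');im=cv2.cvtColor(d['pixels'],cv2.COLOR_RGB2BGR)
cv2.imwrite('pics/c15.png',cv2.resize(im[90:350,180:460],None,fx=2.3,fy=2.3))
d=load('w11.pkl'); f=lambda p,z:onz(d,180+p[0]/2.3,70+p[1]/2.3,z)
print('idx',f((314,390),.07),f((313,424),.07),'ptr',f((307,466),.09),f((307,510),.097),f((307,590),.097))
print('body front edge',f((130,340),.07),f((500,355),.07))
E
```

```text
w11.pkl [[ 0.4739 -0.1782  0.055 ]
 [ 0.4742 -0.142   0.055 ]] [ 0.47406497 -0.16011767  0.055     ]
w10.pkl [[ 0.4757 -0.1771  0.055 ]
 [ 0.4746 -0.142   0.055 ]] [ 0.47515124 -0.1595653   0.055     ]
idx [ 0.52073672 -0.16096799  0.07      ] [ 0.52698695 -0.16090782  0.07      ] ptr [ 0.5268913  -0.16202061  0.09      ] [ 0.53113474 -0.16188956  0.097     ] [ 0.54453297 -0.16141385  0.097     ]
body front edge [ 0.51289225 -0.19268469  0.07      ] [ 0.51334946 -0.12932487  0.07      ]
```

View pics/c15.png

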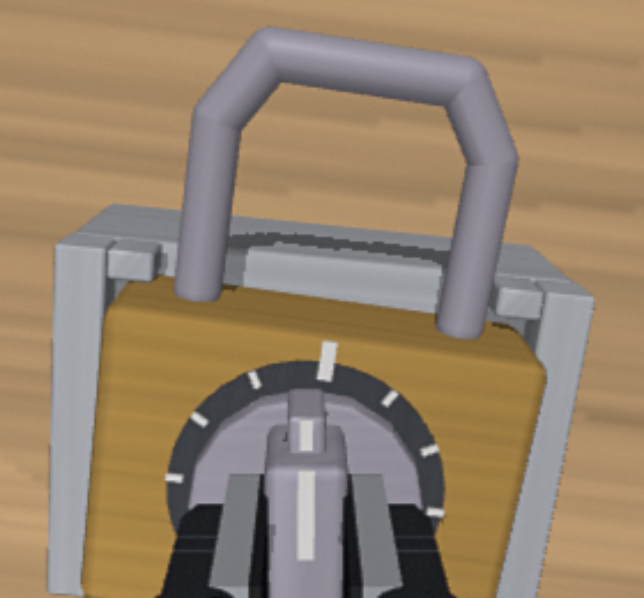

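Bar moved from x=0.4777 to 0.4741, i.e. about 3.5 mm out: the shackle has sprung, and the pointer is at the index. Release, rise and turn 90° over the shackle bar.

Emit:
apply_moves(
  moves=[
    [[0,0,0],0,0.35],
    [[0,0,0],0,0.35],
    [[0,0,0],0,0.35],
    [[0,0,-3],0,0.35],
    [[0,0,-6],0,0.35],
    [[0,0,-8],6,0.35],
    [[0,0,-9],14,0.35],
    [[0.1,-2,-9],23,0.35],
    [[0.2,-4,-9],32,0.35],
    [[0.4,-6,-9],41,0.35],
  ],
)

```text
clock: 17.1
tcp_pos: [0.4874, -0.1601, 0.1449]
orientation: [0.0, 0.904, 0.428, -0.0]
wrist_force: [-0.1, 0.2, 0.3]
finger_gap: 0.0301
```

```bash
python3 - <<'E'
from h import *
s=st(); T=T_tool(s); print(s['clock'],s['tcp_pos'],s['wrist_force'],s['finger_gap'],T[:3,0],T[:3,1]); 
d=np.array([.474,-.1605,T[2,3]])-T[:3,3]; print('to bar tool',T[:3,:3].T@d, np.degrees(np.arctan2(T[1,0],T[0,0])))
E
```

```text
17.1 [ 0.48744652 -0.16013851  0.14489683] [-0.06175579  0.15142191  0.28865921] 0.030058830594829597 [ 6.33853356e-01  7.73453229e-01 -1.57425623e-04] [ 7.73453244e-01 -6.33853328e-01  1.95494971e-04]
to bar tool [-8.80271558e-03 -1.01711226e-02 -6.02630342e-07] 50.66500758857886
```

Emit:
apply_moves(
  moves=[
    [[-0.5,-0.5,0],10,0.35],
    [[-0.9,-1.0,0],20,0.35],
    [[-0.9,-1.0,0],30,0.35],
    [[-0.9,-1.0,0],40,0.35],
    [[-0.9,-1.0,0],49,0.35],
    [[-0.9,-1.0,2],49,0.35],
    [[-0.9,-1.0,4],49,0.35],
    [[-0.9,-1.0,6],49,0.35],
    [[-0.9,-1.0,8],49,0.35],
    [[-0.9,-1.0,8],49,0.35],
  ],
)

```text
clock: 18.35
tcp_pos: [0.4732, -0.1601, 0.0636]
orientation: [-0.001, 1.0, 0.017, -0.001]
wrist_force: [-0.3, -0.1, -1.5]
finger_gap: 0.0302
```

```bash
python3 - <<'E'
from h import *
s=st(); T=T_tool(s); print(s['clock'],s['tcp_pos'],s['wrist_force'],s['finger_gap'],T[:3,0]); 
w=cam('wrist'); save(w,'w12.png'); d=cam('side')
im=cv2.cvtColor(d['pixels'],cv2.COLOR_RGB2BGR)
cv2.imwrite('pics/c16.png',cv2.resize(im[210:300,285:375],None,fx=6.5,fy=6.5,interpolation=cv2.INTER_CUBIC))
E
```

```text
18.35 [ 0.47324615 -0.1600901   0.06362528] [-0.30453209 -0.05239931 -1.52468214] 0.030244838437942626 [ 0.99940939  0.03424512 -0.00285219]
```

View pics/w12.png

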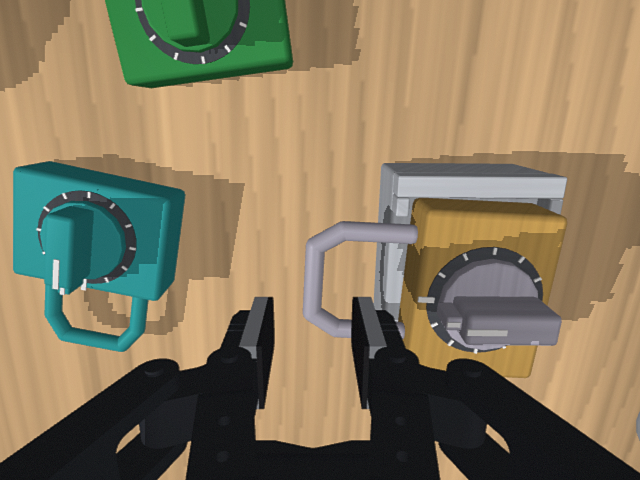

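View pics/c16.png

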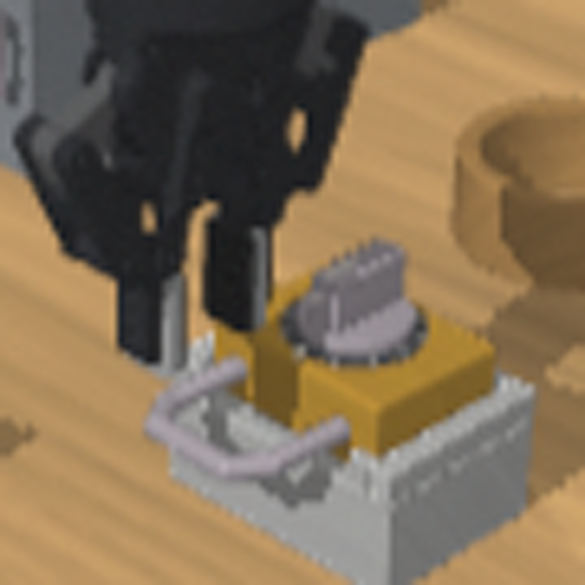

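The pads straddle the bar (x=0.474) and the side view puts the tips at about z=0.094, which fits the 30 mm tip offset. Descend 48 mm and pinch.

Emit:
apply_moves(
  moves=[
    [[0,0,1],0,0.35],
    [[0,0,2],0,0.35],
    [[0,0,3],0,0.35],
    [[0,0,4],0,0.35],
    [[0,0,4.8],0,0.35],
    [[0,0,4.8],0,0.35],
    [[0,0,4.8],0,0],
    [[0,0,4.8],0,0],
    [[0,0,4.8],0,0],
    [[0,0,4.8],0,0],
  ],
  squeeze=40,
)

```text
clock: 19.7
tcp_pos: [0.4746, -0.161, 0.0172]
orientation: [0.0, 1.0, 0.017, 0.0]
wrist_force: [-2.2, -1.8, 1.5]
finger_gap: 0.0069
```

```bash
python3 - <<'E'
from h import *
s=st(); T=T_tool(s); print(s['clock'],s['tcp_pos'],s['wrist_force'],s['finger_gap'],T[:3,0]); 
w=cam('wrist'); save(w,'w13.png'); d=cam('side')
im=cv2.cvtColor(d['pixels'],cv2.COLOR_RGB2BGR)
cv2.imwrite('pics/c17.png',cv2.resize(im[210:300,285:375],None,fx=6.5,fy=6.5,interpolation=cv2.INTER_CUBIC))
E
```

```text
19.7 [ 0.4745797  -0.16100247  0.01723465] [-2.19809364 -1.79497052  1.47297239] 0.0068800886930923556 [9.99417588e-01 3.41244141e-02 1.00682909e-04]
```

View pics/c17.png

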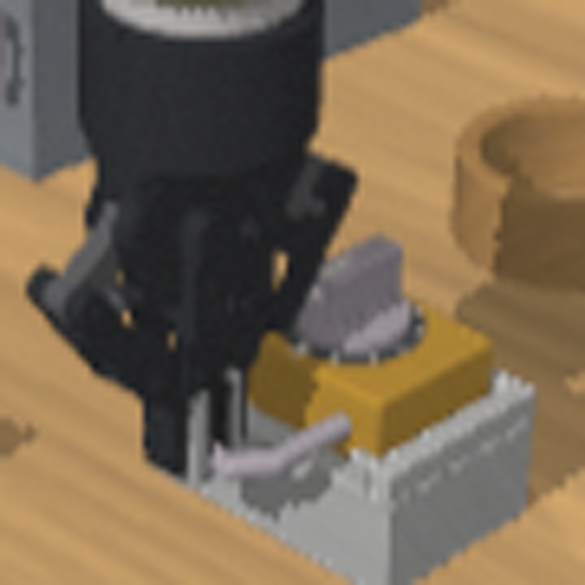

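The bar is pinched (gap 6.9 mm). Pull towards -x.

Emit:
apply_moves(
  moves=[
    [[-0.2,0,0],0,0],
    [[-0.4,0,0],0,0],
    [[-0.6,0,0],0,0],
    [[-0.8,0,0],0,0],
    [[-1.0,0,0],0,0],
    [[-1.1,0,0],0,0],
    [[-1.2,0,0],0,0],
    [[-1.3,0,0],0,0],
    [[-1.4,0,0],0,0],
    [[-1.4,0,0],0,0],
  ],
)

```text
clock: 21.05
tcp_pos: [0.461, -0.1612, 0.0171]
orientation: [0.0, 1.0, 0.017, 0.0]
wrist_force: [4.2, -0.2, 0.6]
finger_gap: 0.0074
```

```bash
python3 - <<'E'
from h import *
s=st(); T=T_tool(s); print(s['clock'],s['tcp_pos'],s['wrist_force'],s['finger_gap']); 
w=cam('wrist'); save(w,'w14.png'); dump(w,'w14.pkl')
E
```

```text
21.05 [ 0.46104113 -0.1612232   0.01711469] [ 4.18531683 -0.17416663  0.56203044] 0.007376120352506604
```

View pics/w14.png

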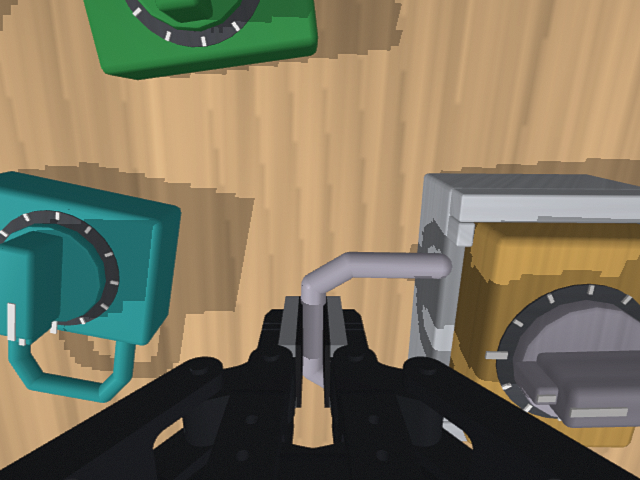

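Emit:
apply_moves(
  moves=[
    [[-0.1,0,0],0,0],
    [[-0.2,0,0],0,0],
    [[-0.3,0,0],0,0],
    [[-0.4,0,0],0,0],
    [[-0.4,0,0],0,0],
    [[-0.4,0,0],0,0],
    [[-0.4,0,0],0,0],
    [[-0.4,0,0],0,0],
    [[-0.4,0,0],0,0],
    [[-0.4,0,0],0,0],
  ],
)

```text
clock: 22.35
tcp_pos: [0.4606, -0.1617, 0.0175]
orientation: [0.0, 1.0, 0.018, 0.004]
wrist_force: [13.0, 0.0, -6.4]
finger_gap: 0.007
```

End stop reached: 13 N and no further travel. Ease off, release, rise and go back to the dial bar.

Emit:
apply_moves(
  moves=[
    [[0.4,0,0],0,0],
    [[0.4,0,0],0,0.35],
    [[0.4,0,0],0,0.35],
    [[0.4,0,0],0,0.35],
    [[0.4,0,-3],0,0.35],
    [[0.4,0,-7],0,0.35],
    [[0.4,0,-11],0,0.35],
    [[0.4,0,-13],-8,0.35],
    [[2,0,-13],-17,0.35],
    [[4,0,-13],-26,0.35],
  ],
)

```text
clock: 23.6
tcp_pos: [0.4965, -0.1598, 0.1475]
orientation: [0.0, 0.97, 0.244, 0.0]
wrist_force: [0.5, 1.0, 0.2]
finger_gap: 0.0298
```

```bash
python3 - <<'E'
from h import *
s=st(); T=T_tool(s); print(s['clock'],s['tcp_pos'],s['wrist_force'],s['finger_gap']); 
d=np.array([.5475,-.1615,T[2,3]])-T[:3,3]; print('to dial tool',T[:3,:3].T@d, np.degrees(np.arctan2(T[1,0],T[0,0])))
d=cam('top'); dump(d,'t15.pkl')
w=cam('wrist'); save(w,'w15.png'); dump(w,'w15.pkl')
E
```

```text
23.6 [ 0.49651361 -0.15984105  0.14746047] [0.46418589 1.02784405 0.21591967] 0.02975258969220326
to dial tool [4.41325104e-02 2.55868253e-02 1.12582188e-05] 28.240411129645626
```

View pics/w15.png

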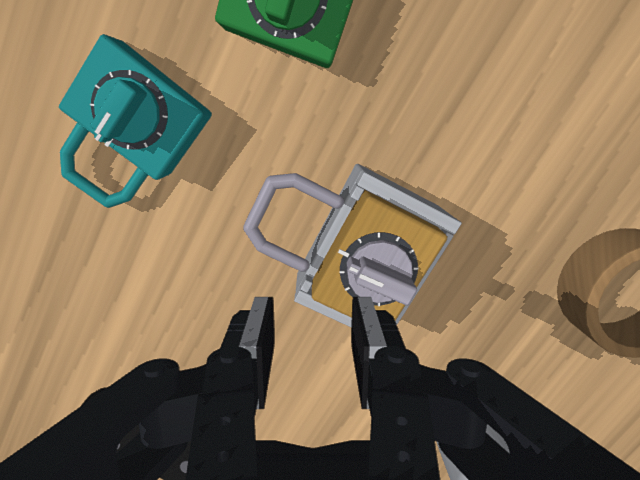

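```bash
python3 - <<'E'
from h import *
w=load('w15.pkl')
im=cv2.cvtColor(w['pixels'],cv2.COLOR_RGB2BGR)
cv2.imwrite('pics/c18.png',cv2.resize(im[155:335,235:475],None,fx=3.3,fy=3.3,interpolation=cv2.INTER_CUBIC))
E
```

```text
(no output)
```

View pics/c18.png

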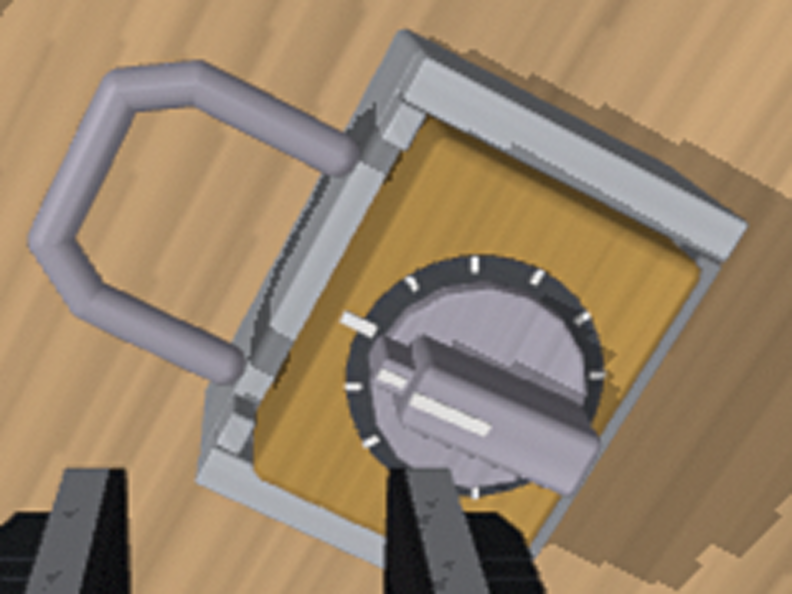

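```bash
python3 - <<'E'
from h import *
d=load('w15.pkl')
P=lambda a,b,z: onz(d,235+a/3.3,155+b/3.3,z)
a,b=P(488,430,.097),P(415,398,.097); print(a,b,np.degrees(np.arctan2(*(b-a)[1::-1])))
sq=(P(600,445,.097)+P(570,494,.097))/2; print('square end',sq)
a,b=P(375,330,.07),P(343,317,.07);print('idx',a,b,np.degrees(np.arctan2(*(b-a)[1::-1])))
print('disc',P(487,388,.077),'bar',P(115,88,.055),P(50,235,.055),P(83,160,.055))
print('top body c',np.mean([P(435,122,.07),P(697,265,.07),P(258,468,.07),P(525,560,.07)],0))
E
```

```text
[ 0.54583919 -0.15923094  0.097     ] [ 0.53132745 -0.16014798  0.097     ] -176.38414077262524
square end [ 0.56515422 -0.15752049  0.097     ]
idx [ 0.52561624 -0.15973381  0.07      ] [ 0.51882111 -0.16038433  0.07      ] -174.53157306270396
disc [ 0.54862014 -0.1578119   0.077     ] bar [ 0.45971257 -0.14462264  0.055     ] [ 0.46161674 -0.17747811  0.055     ] [ 0.460601   -0.16045835  0.055     ]
top body c [ 0.54642564 -0.15566748  0.07      ]
```

The shackle is out about 87 mm from the lock origin (86.5 is fully open). Go over the dial bar, turn to yaw ~93° and descend to the earlier grip height.

Emit:
apply_moves(
  moves=[
    [[1.5,1,0],-10,0.35],
    [[3,2,0],-20,0.35],
    [[4.5,2.5,0],-30,0.35],
    [[4.5,2.5,0],-40,0.35],
    [[4.5,2.5,0],-50,0.35],
    [[4.5,2.5,0],-60,0.35],
    [[4.5,2.5,0],-65,0.35],
    [[4.5,2.5,2],-65,0.35],
    [[4.5,2.5,4],-65,0.35],
    [[4.5,2.5,4],-65,0.35],
  ],
)

```text
clock: 24.95
tcp_pos: [0.5457, -0.1601, 0.1053]
orientation: [-0.002, 0.689, 0.724, -0.001]
wrist_force: [0.5, -0.1, 0.5]
finger_gap: 0.0298
```

```bash
python3 - <<'E'
from h import *
s=st(); T=T_tool(s); print(s['clock'],s['tcp_pos'],s['wrist_force'],s['finger_gap'],T[:3,0]); 
w=cam('wrist'); save(w,'w16.png'); dump(w,'w16.pkl')
E
```

```text
24.95 [ 0.54565369 -0.1601357   0.10525043] [ 0.52582712 -0.06704053  0.47223347] 0.029818212908130953 [-0.04952301  0.99877075  0.00211017]
```

View pics/w16.png

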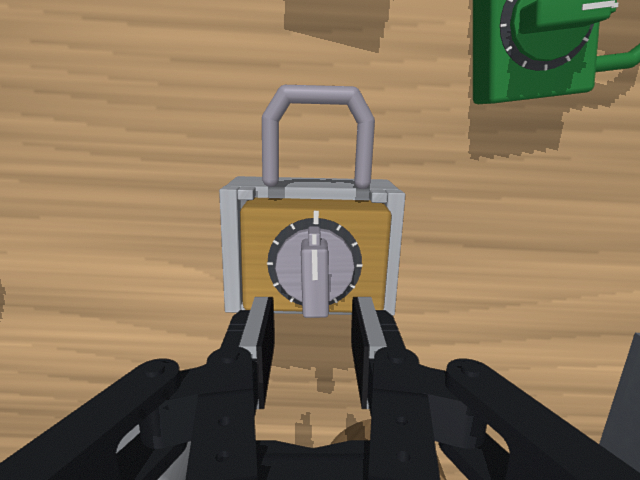

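The bar is centred between the pads, and the tool is parallel to it. Descend 5 cm and grip firmly.

Emit:
apply_moves(
  moves=[
    [[0,0,2],0,0.35],
    [[0,0.1,4],0,0.35],
    [[0,0.1,5],0,0.35],
    [[0,0.1,5],0,0.35],
    [[0,0.1,5],0,0],
    [[0,0.1,5],0,0],
    [[0,0.1,5],0,0],
    [[0,0.1,5],0,0],
    [[0,0.1,5],0,0],
    [[0,0.1,5],0,0],
  ],
  squeeze=80,
)

```text
clock: 26.25
tcp_pos: [0.5501, -0.1609, 0.0581]
orientation: [0.001, 0.688, 0.725, 0.001]
wrist_force: [1.3, 2.4, 6.1]
finger_gap: 0.0105
```

Emit:
apply_moves(
  moves=[
    [[0,0,-0.5],0,0],
    [[0,0,-1],0,0],
    [[0,0,-1.5],0,0],
    [[0,0,-2],0,0],
    [[0,0,-3],0,0],
    [[0,0,-4.5],0,0],
    [[0,0,-6],0,0],
    [[0,0,-7.5],0,0],
    [[0,0,-9],0,0],
    [[0,0,-9],0,0],
  ],
)

```text
clock: 27.5
tcp_pos: [0.5502, -0.1613, 0.1488]
orientation: [0.002, 0.689, 0.725, 0.001]
wrist_force: [-0.3, 0.4, -4.2]
finger_gap: 0.0101
```

```bash
python3 - <<'E'
from h import *
s=st(); T=T_tool(s); print(s['clock'],s['tcp_pos'],s['wrist_force'],s['ft_torque'],s['finger_gap'],T[:3,0]); 
w=cam('side'); save(w,'s17.png'); dump(w,'s17.pkl')
E
```

```text
27.5 [ 0.55016003 -0.16131721  0.14883433] [-0.33347107  0.36972167 -4.15021674] [ 0.01354297 -0.07062252  0.03050711] 0.010139631029406961 [-0.05187024  0.99865282 -0.00142383]
```

View pics/s17.png

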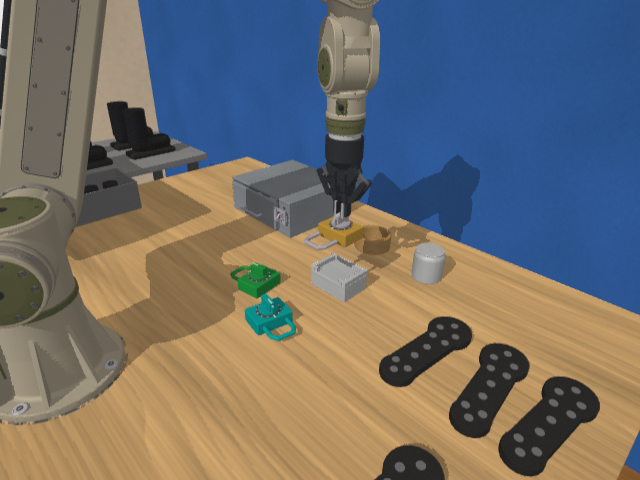

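The lock is lifted: weight reads 4.2 N and the nest is empty. Now raise it and carry it to beside the staple.

Emit:
apply_moves(
  moves=[
    [[0,0,-2],0,0],
    [[0,0,-4.5],0,0],
    [[1.5,-0.2,-6.5],0,0],
    [[4,-0.6,-7],0,0],
    [[7,-1.1,-7],0,0],
    [[10,-1.6,-7],0,0],
    [[13,-2.1,-7],0,0],
    [[16,-2.6,-7],0,0],
    [[18.5,-3,-7],0,0],
    [[20,-3.3,-7],0,0],
  ],
)

```text
clock: 28.8
tcp_pos: [0.5049, 0.0383, 0.2163]
orientation: [-0.001, 0.688, 0.726, -0.0]
wrist_force: [-0.3, -0.3, -4.6]
finger_gap: 0.0101
```

Emit:
apply_moves(
  moves=[
    [[1,-0.1,0],0,0],
    [[2,-0.2,0],0,0],
    [[2.2,-0.2,0],0,0],
    [[2.2,-0.2,0],0,0],
    [[2.2,-0.2,0],0,0],
    [[2.2,-0.2,0],0,0],
    [[2.2,-0.2,0],0,0],
    [[2.2,-0.2,0],0,0],
    [[2.2,-0.2,0],0,0],
    [[2.2,-0.2,0],0,0],
  ],
)

```text
clock: 30.05
tcp_pos: [0.5026, 0.0591, 0.217]
orientation: [0.0, 0.689, 0.725, 0.0]
wrist_force: [-0.6, 0.1, -4.8]
finger_gap: 0.0104
```

```bash
python3 - <<'E'
from h import *
s=st(); T=T_tool(s); print(s['clock'],s['tcp_pos'],s['wrist_force'],s['ft_torque'],s['finger_gap'],np.abs(s['qvel']).max()); 
for n in ('side','wrist','top'):
    w=cam(n); save(w,n+'18.png'); dump(w,n+'18.pkl')
E
```

```text
30.05 [0.50255069 0.05906379 0.21700546] [-0.63024412  0.11811659 -4.78378277] [ 0.01887011 -0.12024698  0.03243615] 0.010400950842951775 0.0026209530491521
```

View pics/side18.png

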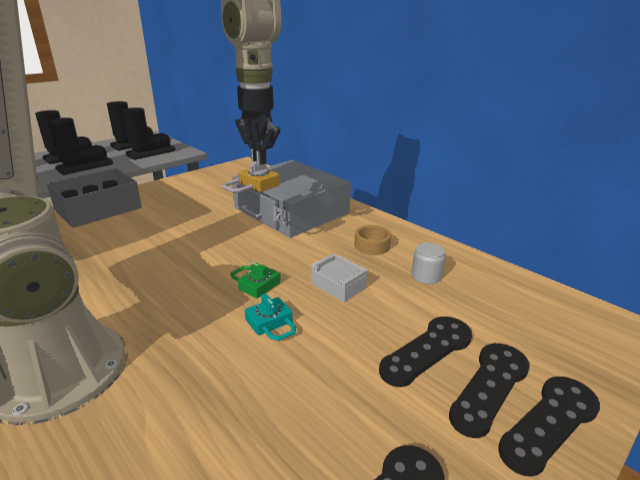

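View pics/wrist18.png

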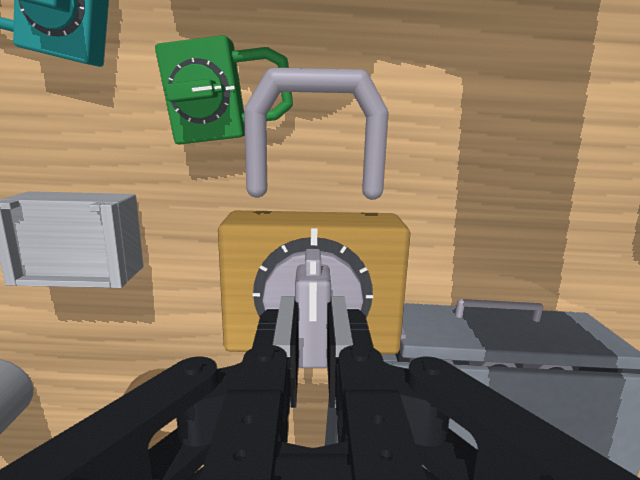

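View pics/top18.png

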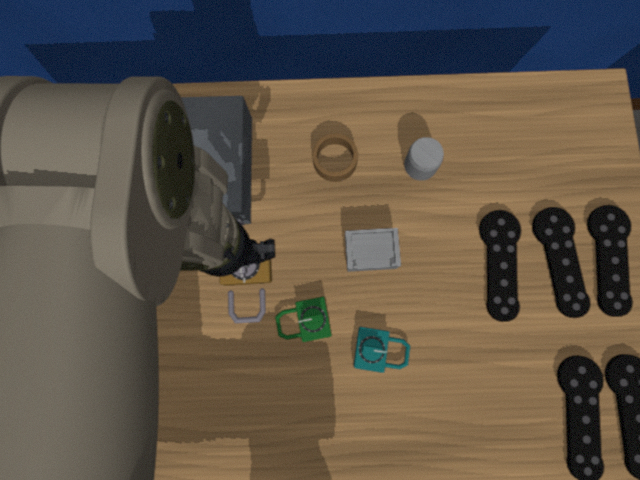

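Lock held level, shackle open, still. The wrist view at (440–560, 365) shows a slit behind the drawer panel, so I want to confirm the drawer is home.

```bash
python3 - <<'E'
from h import *
w=load('wrist18.pkl'); im=cv2.cvtColor(w['pixels'],cv2.COLOR_RGB2BGR)
cv2.imwrite('pics/c19.png',cv2.resize(im[290:420,380:640],None,fx=3,fy=3,interpolation=cv2.INTER_CUBIC))
w=load('side18.pkl'); im=cv2.cvtColor(w['pixels'],cv2.COLOR_RGB2BGR)
cv2.imwrite('pics/c20.png',cv2.resize(im[150:250,210:360],None,fx=5,fy=5,interpolation=cv2.INTER_CUBIC))
E
```

```text
(no output)
```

View pics/c19.png

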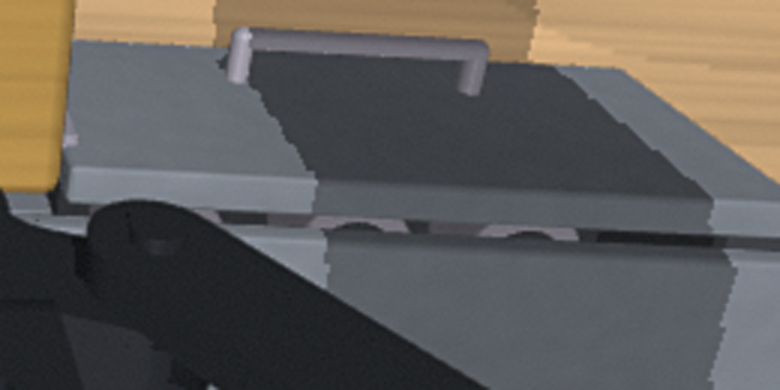

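View pics/c20.png

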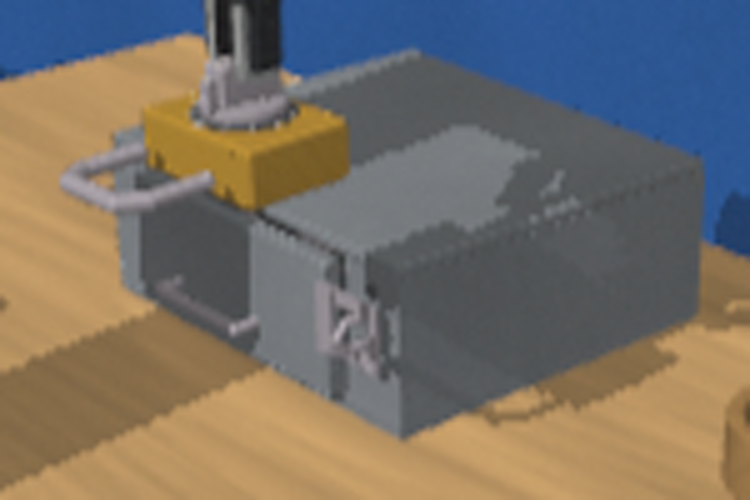

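```bash
python3 - <<'E'
from h import *
w=load('wrist18.pkl')
P=lambda a,b,z: onz(w,380+a/3,290+b/3,z)
for x,r1,r2,r3 in [(350,182,213,230),(450,187,220,236),(600,195,230,244)]:
    print(x,'outer top',P(x,r1,.094).round(4),'inner top',P(x,r2,.094).round(4),'cab edge',P(x,r3,.105).round(4), 'if bottom edge .094',P(x,r3,.094).round(4))
t=load('t4.pkl') # after push; cabinet top front edge & panel edge in crop c6 (6.5x, origin 135,180)
Q=lambda a,b,z: onz(t,135+a/6.5,180+b/6.5,z)
for x in (250,450): print('cab edge',Q(x,218,.105).round(4),'panel inner',Q(x,228,.094).round(4),'panel outer',Q(x,264,.094).round(4))
print('bar',onz(load('wrist18.pkl'),320,80,.19))
E
```

```text
350 outer top [0.6059 0.2156 0.094 ] inner top [0.6157 0.2174 0.094 ] cab edge [0.6138 0.2123 0.105 ] if bottom edge .094 [0.621  0.2184 0.094 ]
450 outer top [0.6061 0.2432 0.094 ] inner top [0.6164 0.2454 0.094 ] cab edge [0.6142 0.2393 0.105 ] if bottom edge .094 [0.6215 0.2465 0.094 ]
600 outer top [0.6064 0.2849 0.094 ] inner top [0.6174 0.2876 0.094 ] cab edge [0.6146 0.28   0.105 ] if bottom edge .094 [0.6219 0.2887 0.094 ]
cab edge [0.6163 0.2181 0.105 ] panel inner [0.616  0.2218 0.094 ] panel outer [0.6051 0.2214 0.094 ]
cab edge [0.6145 0.1595 0.105 ] panel inner [0.6142 0.1625 0.094 ] panel outer [0.6033 0.1622 0.094 ]
bar [0.41306199 0.05754387 0.19      ]
```

The panel's inner face (x≈0.616) is flush with the cabinet front (x≈0.615), so the drawer is home; the slit is only the height gap between panel top and cabinet edge. The lock is about 0.10 m from the staple with its underside about 0.20 m above the bench. Handing in.

```bash
python3 - <<'E'
from h import *
print(env.hand_in()); s=st(); print(s['clock'],s['tcp_pos'],s['wrist_force'])
E
```

```text
the job is handed in; nothing more can be done
None
the job is handed in; nothing more can be done
```

I did the whole job in the order asked and handed it in at about 30 s; the hand-in gives no verdict.

- **Drawer:** I pushed it home until the force rose to 24 N against a hard stop. In the images the staple stands through the hasp. The panel's inner face (x≈0.616) is flush with the cabinet front (x≈0.615).
- **Dial:** I turned it about 60° clockwise until the pointer met the index mark to within about 2°. The shackle sprang out about 3.5 mm.
- **Shackle:** I pulled it to its end stop, which read 13 N with no further travel. The bar then measured about 87 mm from the lock's origin; fully open is 86.5.
- **Final hold:** I lifted the lock by the dial bar with an 80 N grip. It weighs about 4.5 N, hangs level and is still. Its underside is about 0.20 m up and it is about 0.10 m from the staple seen from above. In the last images it touches nothing but the fingers.
- **Other things:** I never touched the outsole, tape roll, tin or look-alike locks, and they look unmoved in the last pictures.

**What disagreed:** the first grip on the dial closed above the bar, because the fingertips sit about 28–30 mm behind the reported TCP. I corrected this from the side and wrist views, and the dial had not turned by then. My dial-centre estimates from different views varied by 2–4 mm, which the grips tolerated.

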